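# Stack the courier hand-over

## Task

Make up the two stacks for the courier. On the grey tray lay the lime slide case flat and centred, its long side along the tray's long side, then the yellow note pad squarely on the middle of the case, then the red data stick flat on the middle of the pad; in the blue cup stand set the red-lidded specimen cup upright, and centre the orange-lidded cup upright on its lid. Leave the white bottle where it stands, and let go of everything.

Things in the scene. Friction and masses are not known exactly. Their poses are not given: they have to be found in the camera images.
- tray: fixed flat grey plastic tray, 90 (x) x 120 (y) x 6 mm, no rim, with a thin dark rubber outline (74 x 107 mm) on its top that shows where the case lies. Origin at the centre of its underside, z up. Its y axis runs along its long side; its top is 6 mm above the origin.
- stand: fixed round blue plastic cup stand, a shallow dish: outside diameter 80 mm, inside diameter 70 mm, rim 12 mm high. Origin at the centre of its underside, z up. Its inner floor is 5 mm above the origin.
- slide_case: loose lime-green plastic slide case, shut (it stays shut), lies flat: 66 mm across (x; a small catch and the hinge make it look up to 72 mm), 105 mm long (y), 16 mm thick, 60 g. Origin at the centre of its underside, z up. Grip it across its x.
- note_pad: loose square yellow pad of notes, 67 x 67 x 18 mm, 50 g, lies flat; it is stiff. Origin at the centre of its underside, z up. x and y are square to its sides.
- data_stick: loose red USB data stick with a bare metal plug end, 18 (x) x 54 (y) x 8 mm, 20 g, lies flat. Origin at the centre of its underside, z up. 
- red_cup: loose white specimen cup with a red screw lid that stays on: 65 mm high, the lid 63 mm across and 16 mm high, the body narrower (56 mm across at most), about 45 g. Origin at the centre of its underside, z up. Its lid is flat on top.
- orange_cup: loose white specimen cup with an orange (yellowish amber) screw lid that stays on, smaller: 53 mm high, the lid 58 mm across and 16 mm high, the body 52 mm across at most, about 45 g. Origin at the centre of its underside, z up. 
- bottle: loose white plastic bottle with a screw cap, 47 mm across, 110 mm high, stands among the other things; a bystander, to be left where it is. Origin at the centre of its underside, z up. 

How it is judged:
At the end, for the whole second after the job is handed in: Case centred on the tray, pad on the case, red cup in the stand, orange cup on the red lid, each within 12 mm; stick on the pad within 15 mm; case and pad square within 0.2 rad; all flat or upright within 0.1 rad, within 4 mm of their proper height, released and at rest (horizontal distance between slide_case and tray below 0.012 m and angle between each of slide_case, note_pad, data_stick, red_cup, orange_cup's own z axis and vertical below 0.1 rad and z of slide_case in the frame of tray between 0.002 and 0.01 m and linear speed of each of slide_case, note_pad, data_stick, red_cup, orange_cup below 0.02 m/s and angular speed of each of slide_case, note_pad, data_stick, red_cup, orange_cup below 0.2 rad/s and horizontal distance between note_pad and slide_case below 0.012 m and z of note_pad in the frame of slide_case between 0.012 and 0.02 m and horizontal distance between data_stick and note_pad below 0.015 m and z of data_stick in the frame of note_pad between 0.014 and 0.022 m and horizontal distance between red_cup and stand below 0.012 m and z of red_cup in the frame of stand between 0.001 and 0.009 m and horizontal distance between orange_cup and red_cup below 0.012 m and z of orange_cup in the frame of red_cup between 0.061 and 0.069 m and angle between the y axis of slide_case and the y axis of tray, either way round below 0.2 rad and (angle between the x axis of note_pad and the x axis of slide_case, either way round below 0.2 rad or angle between the x axis of note_pad and the y axis of slide_case, either way round below 0.2 rad)); the robot touches nothing.
It fails at once if the white bottle is shifted by more than 25 mm or tipped (distance of bottle from where it was at the start of the episode above 0.025 m or angle between bottle's own z axis and vertical above 0.3 rad).
It also fails if it takes over 147 s, if anything falls off the work surface, if the arm or the gripper's body presses on something with over 40 N, if the wrist force passes 120 N, or if a joint passes its speed limit or range.

## Robot

A 6-joint arm with a two-finger parallel gripper is mounted at the origin on a cart in front of the work surface, level with it; the furniture and walls round the work are solid. World frame = base frame: x ahead of the robot, y to its left, z up, the work surface at z = 0. Lengths are in m, angles in rad, forces in N, time in s.
With the tool pointing down it reaches from about 0.275 to 0.725 m from the base axis. Payload 15.9 kg.
Tool frame: the origin (TCP) lies midway between the tips of the shut fingers; the grasp point (between the pads) lies 19 mm behind it; z points along the fingers, y is the line along which they close (so a half turn about z gives the same grasp; the last joint's range is limited). The gripper opens to 85 mm and grips with 20 to 120 N. Pads are 22 mm wide; open, the fingers measure 114 mm over their backs; the gripper's body (76 mm by 85 mm) begins 54 mm behind the grasp point. The pads swing forward as they close: fully open they stand 13 mm farther back than shut.
Start: joints at [-1.243, 0.213, -0.034, 1.323, 0, 1.571], TCP at [0.161, -0.473, 0.231] pointing down, gripper open.
Joint ranges: [-2.98, 2.98], [-0.74, 1.72], [-1.14, 1.35], [-2.1, 2.04], [-1.57, 1.44], [-3.14, 3.14]. Speed limits (rad/s): [1.89, 1.89, 2.39, 2.57, 3.14, 3.14].

## Interface

Orientations are given as a unit quaternion [w, x, y, z].
In Python, from station import env gives the robot as it stands.
- The arm moves only by the tool move_arm, never from a script. Its argument "moves" is a list that holds one entry, the list of rows, each a list of 4 numbers: the shift along the tool's x, y, z in mm, then the turn about the tool's z in degrees. In form: [[[tx, ty, tz, roll], ...]]. A call has 1 to 20 rows; each row is the pose to reach, as a shift and turn from the pose commanded when the call began, along the tool's axes at that moment; what a row does not reach only later rows make up. A row lasts 1/10 s, in which the tool goes at most 50 mm and 8.59 degrees, less where a joint would pass 70% of its speed; a pose out of reach is approached as far as the arm can. A call with a gripper value outside its range is refused whole. "claw" is the finger opening in mm, from 0 to 85.4, set as the call begins (left out, the last holds). The fingers move at their own pace and stop on an object; the grip force is fixed at half the most. Time passes only in rows, so rows that repeat a pose let the fingers close. It gives the time, the measured TCP pose, the force, the opening and the grip force at its end, in the units of the state.
- env.read_state(): the state, without advancing time (a new reading comes with each control period).
- env.camera(name): name is "scene" or "top"; returns a dict with "frame" (384x512x3 uint8, red, green, blue), "intrinsics" (3x3 intrinsics, pixels), "dist" ([k1, k2, p1, p2, k3] as OpenCV has them; the pictures are not rectified), "camera_from_world" (4x4, takes a point from world to camera coordinates). Camera axes: x right, y up, looking along -z (the intrinsics and any distortion apply to the point x, -y, -z); pixel columns grow to the right and rows downward; lengths in m; the calibration is good to about 2 mm. A picture is of the moment at which its call begins. There is no depth.
- env.sign_off(): hands the job in; it is judged then, once.
The state is a dict: "time_s": time; "joint_positions": joint angles; "dq": joint speeds; "tau": joint torques, N m; "tcp_pos": TCP position; "eef_rot": TCP orientation; "wrist_force": force on the tool from outside, world axes, zero at the start; "ft_torque": the same for the moment, N m; "opening": opening from 0.0 (shut) to 1.0 (fully open); "gripper_force": force on a finger pad.
Only numpy, scipy, OpenCV 4.12 (cv2) and the standard library are available. Lean on these libraries where they do the work, as an engineer would, in place of code of your own. Each camera call takes 0.05 s, during which the arm holds its last target. There are 200 camera calls.

## Working session

There is one attempt and no reset: what is moved stays moved. The work goes in short steps, Python scripts to look and compute and a tool call to move; the robot and the scene stay as the last step left them, time stands still between calls to the robot, and variables do not carry over. Pictures are saved under pics/ and viewed, at most 14 in all, crops included, and the job is handed in when it is done.

Besides the shell and the picture viewer there is one more tool, called as name(argument=value, ...) on one line, values as JSON. move_arm: Moves the arm, as the interface text tells. Its arguments: {"type":"object","properties":{"moves":{"type":"array"},"claw":{"type":"number"}},"required":["moves"]}

```bash
ls; mkdir -p pics
cat > h.py <<'E'
import numpy as np, cv2
from station import env
def cam(n):
    c=env.camera(n); return c
def ray(c,px):
    K=np.array(c["intrinsics"]);d=np.array(c["dist"]);T=np.array(c["camera_from_world"])
    u=cv2.undistortPoints(np.array(px,float).reshape(-1,1,2),K,d).reshape(-1,2)
    r=np.c_[u[:,0],-u[:,1],-np.ones(len(u))]@T[:3,:3]
    return -T[:3,:3].T@T[:3,3], r
def onplane(c,px,z):
    o,r=ray(c,px); return o+r*((z-o[2])/r[:,2])[:,None]
def proj(c,P):
    T=np.array(c["camera_from_world"]);q=np.atleast_2d(P)@T[:3,:3].T+T[:3,3]
    q=q*[1,-1,-1]
    return cv2.projectPoints(q,np.zeros(3),np.zeros(3),np.array(c["intrinsics"]),np.array(c["dist"]))[0].reshape(-1,2)
def save(c,n): cv2.imwrite("pics/"+n,c["frame"][:,:,::-1])
E
python3 - <<'E'
from h import *
for n in("scene","top"):
    c=cam(n);save(c,n+"0.png");print(n,ray(c,[[256,192]]),c["dist"])
s=env.read_state();print(s)
E
```

```text
pics
scene (array([-0.10519285, -0.73578051,  0.51152777]), array([[ 0.62132231,  0.61454888, -0.4863154 ]])) [-0.13715139  0.          0.          0.          0.        ]
top (array([ 0.4561356 , -0.10650858,  1.3517228 ]), array([[ 0.08328618, -0.01290423, -0.99648812]])) [-0.00762798  0.          0.          0.          0.        ]
{'time_s': 0.1, 'joint_positions': array([-1.24299661e+00,  2.13312838e-01, -3.49667522e-02,  1.32346527e+00,
       -1.55244169e-05,  1.57078435e+00]), 'dq': array([-0.00055252, -0.00099245,  0.00269002, -0.00047874,  0.00053578,
        0.00013981]), 'tau': array([-3.61866078e-04, -6.87249327e+01,  4.87805271e+01,  1.22029622e-02,
       -9.32819432e-06,  7.38107303e-06]), 'tcp_pos': array([ 0.16088551, -0.47311288,  0.23087443]), 'eef_rot': array([-4.66646002e-04,  9.86597370e-01,  1.63172927e-01, -8.50402798e-05]), 'wrist_force': array([ 0.13202188, -0.13476884,  0.62588767]), 'ft_torque': array([ 0.05193434,  0.04480793, -0.03168199]), 'gripper_force': 0.0, 'opening': 0.9980275176607486}
```

View pics/scene0.png

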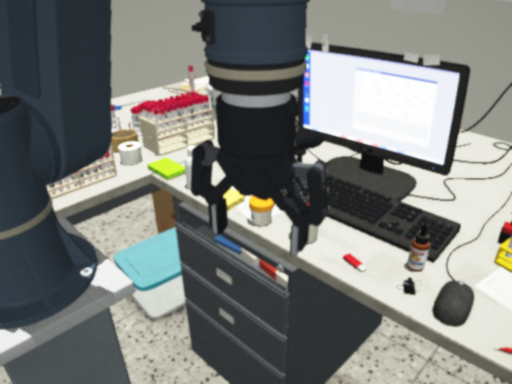

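View pics/top0.png

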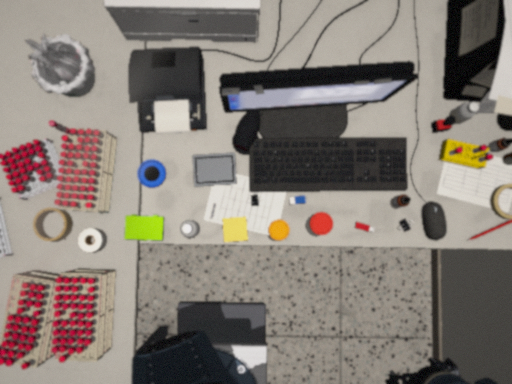

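The top view (image up is +x, left is +y) shows the stand at (152,173), tray (214,169), case (145,228), bottle (190,229), pad (235,230), orange cup (279,230), red cup (320,223) and stick (365,227). Next I measure them.

```bash
cat >> h.py <<'E'
def mask(c,lo,hi,roi=None):
    h=cv2.cvtColor(c["frame"],cv2.COLOR_RGB2HSV)
    m=cv2.inRange(h,np.array(lo),np.array(hi))
    if lo[0]==0 and hi[0]<12: m|=cv2.inRange(h,np.array([170,lo[1],lo[2]]),np.array([180,hi[1],hi[2]]))
    if roi:
        k=np.zeros_like(m);x0,y0,x1,y1=roi;k[y0:y1,x0:x1]=255;m&=k
    n,l,s,_=cv2.connectedComponentsWithStats(m)
    if n<2: return None
    i=1+s[1:,4].argmax(); return (l==i).astype(np.uint8)
def meas(c,m,z):
    """area centroid, rect (centre,size,angle of long side from x, deg) on plane z, in mm"""
    ys,xs=np.nonzero(m); P=onplane(c,np.c_[xs,ys],z)[:,:2]*1000
    (cx,cy),(w,h),a=cv2.minAreaRect(P.astype(np.float32))
    if w<h: w,h,a=h,w,a+90
    return dict(cen=P.mean(0).round(1),rc=np.round([cx,cy],1),size=np.round([w,h],1),ang=round((a+90)%180-90,1),n=len(P))
SPEC=dict(case=([28,120,80],[45,255,255],(100,205,175,250),.016),pad=([20,60,120],[30,255,255],(215,210,255,250),.018),
 orange=([10,120,120],[24,255,255],(262,212,298,250),.053),red=([0,120,80],[10,255,255],(300,205,340,245),.065),
 stick=([0,110,80],[10,255,255],(345,210,385,245),.008),stand=([100,100,50],[125,255,255],(130,150,172,195),.012))
E
python3 - <<'E'
from h import *
c=cam("top")
for k,(lo,hi,roi,z) in SPEC.items():
    m=mask(c,lo,hi,roi); print(k,None if m is None else meas(c,m,z))
f=c["frame"];h=cv2.cvtColor(f,cv2.COLOR_RGB2HSV)
print(h[169,185:240:3].tolist());print(h[229,178:204].tolist())
print(proj(c,[[0.3,0,0],[0.3,.1,0],[.4,0,0]]).round(1))
a=cv2.resize(f[140:256,120:420],None,fx=2.6,fy=2.6,interpolation=cv2.INTER_CUBIC);cv2.imwrite("pics/t1.png",a[:,:,::-1])
E
```

```text
case {'cen': array([465.4, 183.2]), 'rc': array([466.2, 183.1]), 'size': array([104.7,  65.9]), 'ang': -89.1, 'n': 907}
pad {'cen': array([464.1, -66.4]), 'rc': array([464.4, -66.2]), 'size': array([68.3, 68. ]), 'ang': -85.0, 'n': 610}
orange {'cen': array([ 464.1, -185.4]), 'rc': array([ 464.2, -185.4]), 'size': array([54.3, 52.3]), 'ang': -70.8, 'n': 337}
red {'cen': array([ 483.5, -296.2]), 'rc': array([ 483.7, -296.4]), 'size': array([60.8, 58.5]), 'ang': -70.8, 'n': 426}
stick {'cen': array([ 478., -419.]), 'rc': array([ 478.1, -419.1]), 'size': array([36.9, 15.7]), 'ang': 74.9, 'n': 76}
stand {'cen': array([615.9, 168.7]), 'rc': array([616.5, 168.2]), 'size': array([75.4, 73. ]), 'ang': -89.1, 'n': 463}
[[19, 25, 193], [17, 24, 192], [18, 23, 189], [0, 2, 128], [150, 2, 119], [150, 2, 140], [105, 4, 143], [90, 2, 139], [120, 2, 141], [135, 4, 142], [120, 4, 141], [150, 2, 143], [130, 5, 146], [126, 9, 146], [120, 7, 147], [120, 2, 140], [150, 3, 98], [15, 18, 171], [19, 19, 185]]
[[17, 21, 192], [19, 22, 185], [18, 15, 167], [13, 10, 175], [21, 12, 210], [17, 8, 225], [25, 7, 232], [24, 5, 235], [23, 4, 234], [0, 2, 234], [165, 2, 235], [0, 2, 235], [150, 2, 224], [160, 4, 195], [15, 9, 165], [18, 8, 163], [17, 11, 168], [17, 11, 160], [30, 6, 134], [10, 14, 112], [18, 13, 99], [18, 20, 127], [19, 24, 170], [18, 23, 190], [19, 21, 195], [17, 26, 195]]
[[209.5 288.5]
 [173.3 288. ]
 [210.4 252. ]]
```

View pics/t1.png

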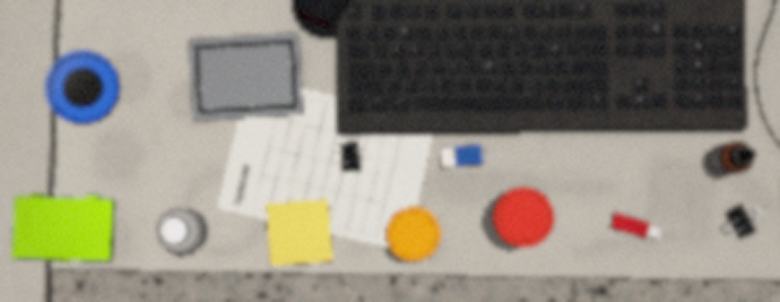

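The crop confirms the poses. The tray's long side lies along world y, and the stick's plug points to image right and down (-y). Still to measure: tray, bottle cap and the stick including its plug.

Run:
```python
from h import *
c=cam("top");f=c["frame"];h=cv2.cvtColor(f,cv2.COLOR_RGB2HSV)
m=mask(c,[0,0,80],[180,12,158],(185,145,243,195));m=cv2.morphologyEx(m,cv2.MORPH_CLOSE,np.ones((3,3)))
print("tray",meas(c,m,.006))
m=mask(c,[0,0,60],[180,12,125],(185,145,243,195));print("outline?",meas(c,m,.006))
m=mask(c,[0,0,218],[180,12,255],(178,215,205,245));print("bottlecap",meas(c,m,.11))
print(onplane(c,[[138,247],[245,120],[205,132],[250,190]],0).round(3))
for r in range(222,234): print(r,[tuple(h[r,x]) [1:] for x in range(352,378,2)])
```

```text
tray {'cen': array([631.6,  -5.3]), 'rc': array([631.4,  -5.7]), 'size': array([119.7,  89.5]), 'ang': -86.5, 'n': 1319}
outline? {'cen': array([632.4,  -3.6]), 'rc': array([630.6,  -5.5]), 'size': array([112.9,  79.2]), 'ang': -86.5, 'n': 343}
bottlecap {'cen': array([463.5,  53.6]), 'rc': array([463.3,  53.8]), 'size': array([18. , 17.9]), 'ang': -89.1, 'n': 53}
[[ 0.411  0.201  0.   ]
 [ 0.774 -0.09   0.   ]
 [ 0.737  0.023  0.   ]
 [ 0.574 -0.107  0.   ]]
222 [(np.uint8(21), np.uint8(193)), (np.uint8(28), np.uint8(180)), (np.uint8(103), np.uint8(171)), (np.uint8(104), np.uint8(187)), (np.uint8(71), np.uint8(183)), (np.uint8(46), np.uint8(178)), (np.uint8(31), np.uint8(181)), (np.uint8(25), np.uint8(184)), (np.uint8(21), np.uint8(180)), (np.uint8(24), np.uint8(179)), (np.uint8(26), np.uint8(179)), (np.uint8(23), np.uint8(180)), (np.uint8(24), np.uint8(178))]
223 [(np.uint8(23), np.uint8(190)), (np.uint8(29), np.uint8(174)), (np.uint8(150), np.uint8(173)), (np.uint8(169), np.uint8(193)), (np.uint8(132), np.uint8(183)), (np.uint8(98), np.uint8(179)), (np.uint8(63), np.uint8(177)), (
[... 3602 characters left out ...]
.uint8(180)), (np.uint8(24), np.uint8(181)), (np.uint8(23), np.uint8(180)), (np.uint8(26), np.uint8(179)), (np.uint8(34), np.uint8(167)), (np.uint8(36), np.uint8(170)), (np.uint8(23), np.uint8(170)), (np.uint8(17), np.uint8(180)), (np.uint8(20), np.uint8(181)), (np.uint8(22), np.uint8(177))]
233 [(np.uint8(21), np.uint8(181)), (np.uint8(23), np.uint8(181)), (np.uint8(26), np.uint8(179)), (np.uint8(21), np.uint8(182)), (np.uint8(23), np.uint8(180)), (np.uint8(24), np.uint8(178)), (np.uint8(22), np.uint8(183)), (np.uint8(24), np.uint8(179)), (np.uint8(26), np.uint8(178)), (np.uint8(23), np.uint8(175)), (np.uint8(20), np.uint8(177)), (np.uint8(24), np.uint8(182)), (np.uint8(23), np.uint8(180))]
```

```bash
cat > go.py <<'E'
import sys
from h import *
from scipy.spatial.transform import Rotation as R
# args: x y z yaw(deg, direction of tool x) ; prints tool shift (mm) and roll (deg)
def tool():
    s=env.read_state();q=s["eef_rot"];r=R.from_quat([q[1],q[2],q[3],q[0]]).as_matrix();return s,r
def rel(x,y,z,yaw):
    s,r=tool();d=r.T@(np.array([x,y,z])-s["tcp_pos"]*1000)
    y0=np.degrees(np.arctan2(r[1,0],r[0,0]));return d.round(1),round(-((yaw-y0+180)%360-180),1)
if __name__=="__main__":
    s,r=tool();print("t",s["time_s"],"tcp",(s["tcp_pos"]*1000).round(1),"yaw",np.degrees(np.arctan2(r[1,0],r[0,0])).round(1),"tilt",np.degrees(np.arccos(-r[2,2])).round(2),"F",s["wrist_force"].round(1),"open",round(s["opening"]*85.4,1),"g",s["gripper_force"])
    a=list(map(float,sys.argv[1:]))
    for i in range(0,len(a),4): print(a[i:i+4],rel(*a[i:i+4]))
E
python3 go.py 466 183 231 91
```

```text
t 0.2 tcp [ 160.9 -473.2  231. ] yaw 18.8 tilt 0.04 F [-0.4 -0.2  0.2] open 85.3 g 0.0
[466.0, 183.0, 231.0, 91.0] (array([ 5.001e+02, -5.230e+02,  4.000e-01]), np.float64(-72.2))
```

move_arm(moves=[[[500,-523,0,-72.2],[500,-523,0,-72.2],[500,-523,0,-72.2],[500,-523,0,-72.2],[500,-523,0,-72.2],[500,-523,0,-72.2],[500,-523,0,-72.2],[500,-523,0,-72.2],[500,-523,0,-72.2],[500,-523,0,-72.2],[500,-523,0,-72.2],[500,-523,0,-72.2],[500,-523,0,-72.2],[500,-523,0,-72.2],[500,-523,0,-72.2],[500,-523,0,-72.2],[500,-523,0,-72.2],[500,-523,0,-72.2],[500,-523,0,-72.2],[500,-523,0,-72.2]]], claw=85.4)

```text
time_s: 2.2
tcp_pos: [0.4659, 0.182, 0.2316]
eef_rot: [0.0, 0.701, 0.713, 0.0]
wrist_force: [-0.2, 0.8, -0.3]
opening: 0.997
gripper_force: 0.0
```

```bash
python3 go.py 466 183 40 91 466 183 0 91 631 -5.5 150 93.5
python3 - <<'E'
from h import *
c=cam("scene");save(c,"s1.png")
E
```

```text
t 2.2 tcp [465.9 182.  231.6] yaw 90.9 tilt 0.03 F [-0.2  0.8 -0.3] open 85.1 g 0.0
[466.0, 183.0, 40.0, 91.0] (array([1.000e+00, 1.000e-01, 1.916e+02]), np.float64(-0.1))
[466.0, 183.0, 0.0, 91.0] (array([  1. ,   0. , 231.6]), np.float64(-0.1))
[631.0, -5.5, 150.0, 93.5] (array([-190.1,  162.1,   81.7]), np.float64(-2.6))
```

View pics/s1.png

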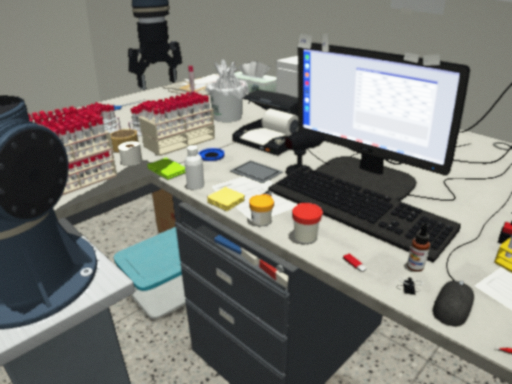

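The scene view is unobstructed: case at (167,168), bottle (194,168), pad (226,198), orange (261,208), red (307,222) and stick (353,261). The gripper hangs above the case.

move_arm(moves=[[[1,0,50,0],[1,0,100,0],[1,0,150,0],[1,0,185,0],[1,0,205,0],[1,0,218,0],[1,0,226,0],[1,0,230,0],[1,0,231,0],[1,0,231,0],[1,0,231,0]]])

```text
time_s: 3.35
tcp_pos: [0.4664, 0.1839, 0.0009]
eef_rot: [0.0, 0.701, 0.713, 0.0]
wrist_force: [0.1, 0.1, 0.1]
opening: 0.998
gripper_force: 0.0
```

move_arm(moves=[[[0,0,0,0],[0,0,0,0],[0,0,0,0],[0,0,0,0],[0,0,0,0],[0,0,0,0],[0,0,0,0],[0,0,0,0],[0,0,-5,0],[0,0,-15,0],[0,0,-30,0],[0,0,-40,0],[0,0,-40,0]]], claw=40)

```text
time_s: 4.65
tcp_pos: [0.467, 0.1842, 0.0419]
eef_rot: [0.001, 0.701, 0.713, 0.001]
wrist_force: [1.2, -0.7, -0.7]
opening: 0.753
gripper_force: 66.6
```

```bash
python3 go.py 631 -5.5 150 93.5
python3 - <<'E'
from h import *
c=cam("scene");a=c["frame"][100:230,100:300];cv2.imwrite("pics/s2.png",cv2.resize(a,None,fx=3,fy=3)[:,:,::-1])
E
```

```text
t 4.65 tcp [467.  184.2  41.9] yaw 91.0 tilt 0.15 F [ 1.2 -0.7 -0.7] open 64.3 g 66.59692212939262
[631.0, -5.5, 150.0, 93.5] (array([-192.3,  161. , -107.8]), np.float64(-2.5))
```

View pics/s2.png

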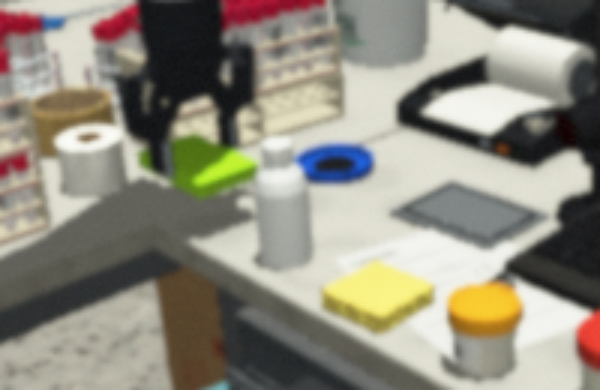

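The case is held about 40 mm up, level, and the bottle is untouched.

move_arm(moves=[[[0,0,-50,0],[0,0,-90,0],[0,20,-105,0],[-20,50,-108,0],[-60,90,-108,-1],[-100,130,-108,-2.5],[-140,160,-108,-2.5],[-175,161,-108,-2.5],[-192,161,-108,-2.5],[-192,161,-108,-2.5],[-192,161,-108,-2.5],[-192,161,-108,-2.5]]])

```text
time_s: 5.9
tcp_pos: [0.6299, -0.0041, 0.1482]
eef_rot: [-0.0, 0.685, 0.729, -0.0]
wrist_force: [0.1, 0.3, -0.3]
opening: 0.748
gripper_force: 67.0
```

```bash
python3 go.py 631 -5.5 8 93.5
python3 - <<'E'
from h import *
c=cam("top");m=mask(c,[28,120,80],[45,255,255]);print(meas(c,m,.165))
E
```

```text
t 5.9 tcp [629.9  -4.1 148.2] yaw 93.6 tilt 0.02 F [ 0.1  0.3 -0.3] open 63.9 g 66.96713268756866
[631.0, -5.5, 8.0, 93.5] (array([ -1.5,   1.1, 140.2]), np.float64(0.1))
{'cen': array([626.8, -48.1]), 'rc': array([628.7, -47.8]), 'size': array([64.9, 17.3]), 'ang': 1.1, 'n': 185}
```

move_arm(moves=[[[-1,1,50,0],[-1,1,90,0],[-1,1,115,0],[-1,1,130,0],[-1,1,137,0],[-1,1,140,0],[-1,1,140,0],[-1,1,140,0]]])

```text
time_s: 6.75
tcp_pos: [0.6319, -0.0062, 0.0093]
eef_rot: [0.001, 0.685, 0.728, 0.001]
wrist_force: [0.4, 0.0, -0.7]
opening: 0.75
gripper_force: 67.0
```

```bash
python3 go.py 631 -5.5 7 93.5
```

```text
t 6.75 tcp [631.9  -6.2   9.3] yaw 93.5 tilt 0.09 F [ 0.4  0.  -0.7] open 64.0 g 66.96099802851677
[631.0, -5.5, 7.0, 93.5] (array([ 0.7, -0.9,  2.3]), np.float64(-0.0))
```

move_arm(moves=[[[0,-1,2,0],[0,-1,2,0],[0,-1,2,0]]])

```text
time_s: 7.05
tcp_pos: [0.631, -0.0064, 0.0071]
eef_rot: [0.001, 0.685, 0.728, 0.001]
wrist_force: [-0.1, 0.4, 5.8]
opening: 0.751
gripper_force: 67.7
```

move_arm(moves=[[[0,0,0,0],[0,0,0,0],[0,0,0,0],[0,0,0,0],[0,0,0,0],[0,0,-10,0],[0,0,-40,0],[0,0,-80,0],[0,0,-110,0],[0,0,-110,0]]], claw=85.4)

```text
time_s: 8.05
tcp_pos: [0.6327, -0.0065, 0.1217]
eef_rot: [0.003, 0.685, 0.728, 0.002]
wrist_force: [-0.1, 0.7, -0.1]
opening: 1.0
gripper_force: 0.0
```

```bash
python3 go.py 464 -66 120 95
```

```text
t 8.05 tcp [632.7  -6.5 121.7] yaw 93.5 tilt 0.41 F [-0.1  0.7 -0.1] open 85.4 g 0.0
[464.0, -66.0, 120.0, 95.0] (array([ -49.2, -172. ,    0.5]), np.float64(-1.5))
```

move_arm(moves=[[[-15,-50,0,-1.5],[-30,-100,0,-1.5],[-45,-145,0,-1.5],[-49,-172,0,-1.5],[-49,-172,0,-1.5],[-49,-172,20,-1.5],[-49,-172,20,-1.5]]])

```text
time_s: 8.75
tcp_pos: [0.4607, -0.0656, 0.095]
eef_rot: [-0.001, 0.676, 0.737, -0.001]
wrist_force: [-0.4, 0.0, 0.3]
opening: 0.998
gripper_force: 0.0
```

```bash
python3 go.py 464.2 -66.3 0 95
python3 - <<'E'
from h import *
c=cam("top");save(c,"t2.png");m=mask(c,[28,120,80],[45,255,255]);print(meas(c,m,.022))
f=c["frame"];a=cv2.resize(f[140:256,120:420],None,fx=2.6,fy=2.6);cv2.imwrite("pics/t2.png",a[:,:,::-1])
E
```

```text
t 8.75 tcp [460.7 -65.6  95. ] yaw 95.0 tilt 0.12 F [-0.4  0.   0.3] open 85.2 g 0.0
[464.2, -66.3, 0.0, 95.0] (array([-1. ,  3.6, 95. ]), np.float64(-0.0))
{'cen': array([629.9,  -6.3]), 'rc': array([629.8,  -6.2]), 'size': array([105.3,  69.4]), 'ang': -86.3, 'n': 940}
```

View pics/t2.png

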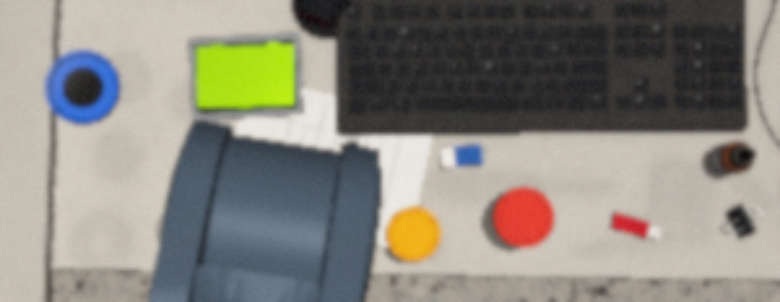

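The case sits centred and square inside the outline at (246,76), and the rest is unchanged. Now the pad.

move_arm(moves=[[[-1,2,40,0],[-1,2,65,0],[-1,2,80,0],[-1,2,88,0],[-1,2,93,0],[-1,2,94,0],[-1,2,94,0],[-1,2,94,0]]])

```text
time_s: 9.6
tcp_pos: [0.4642, -0.0667, 0.003]
eef_rot: [0.0, 0.676, 0.737, 0.0]
wrist_force: [0.7, -1.4, 0.3]
opening: 1.003
gripper_force: 0.0
```

move_arm(moves=[[[0,0,0,0],[0,0,0,0],[0,0,0,0],[0,0,0,0],[0,0,0,0],[0,0,0,0],[0,0,0,0],[0,0,-5,0],[0,0,-20,0],[0,0,-40,0],[0,0,-70,0],[0,0,-100,0],[0,0,-120,0],[0,0,-120,0]]], claw=40)

```text
time_s: 11.0
tcp_pos: [0.4652, -0.0668, 0.1251]
eef_rot: [0.002, 0.676, 0.737, 0.001]
wrist_force: [0.9, 0.4, -0.2]
opening: 0.749
gripper_force: 66.9
```

```bash
python3 go.py 630 -6 120 93.7
python3 - <<'E'
from h import *
c=cam("scene");a=c["frame"][80:260,130:330];cv2.imwrite("pics/s3.png",cv2.resize(a,None,fx=3,fy=3)[:,:,::-1])
E
```

```text
t 11.0 tcp [465.2 -66.8 125.1] yaw 95.0 tilt 0.25 F [ 0.9  0.4 -0.2] open 64.0 g 66.85978889465332
[630.0, -6.0, 120.0, 93.7] (array([ 46.3, 169.4,   5.8]), np.float64(1.3))
```

View pics/s3.png

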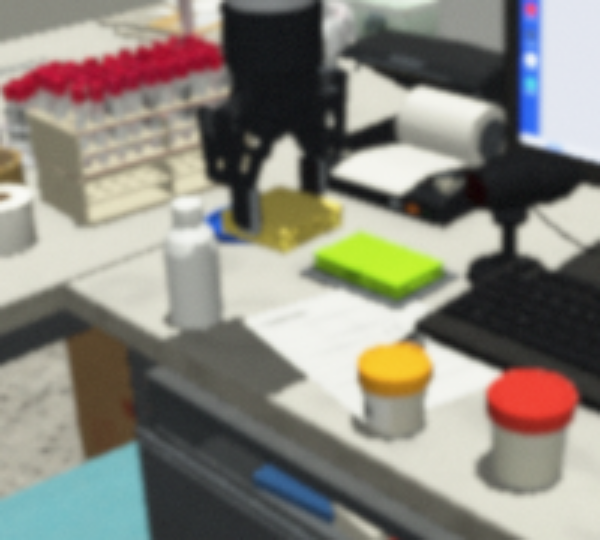

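The pad is held level in the fingers; the case lies on the tray and the bottle is in place.

move_arm(moves=[[[0,45,5,1.3],[15,90,5,1.3],[30,135,5,1.3],[46,165,5,1.3],[46,169,5,1.3],[46,169,5,1.3],[46,169,40,1.3],[46,169,70,1.3],[46,169,85,1.3],[46,169,92,1.3],[46,169,95,1.3],[46,169,95,1.3],[46,169,95,1.3],[46,169,95,1.3]]])

```text
time_s: 12.45
tcp_pos: [0.6285, -0.0061, 0.0282]
eef_rot: [0.0, 0.684, 0.729, 0.0]
wrist_force: [-0.8, 0.6, -0.4]
opening: 0.752
gripper_force: 66.8
```

```bash
python3 go.py 630 -6.2 25 93.7
```

```text
t 12.45 tcp [628.5  -6.1  28.2] yaw 93.7 tilt 0.08 F [-0.8  0.6 -0.4] open 64.2 g 66.82603597640991
[630.0, -6.2, 25.0, 93.7] (array([-0.1,  1.5,  3.2]), np.float64(-0.0))
```

move_arm(moves=[[[0,1,2,0],[0,1,3,0],[0,1,3.5,0],[0,1,3.5,0]]])

```text
time_s: 12.85
tcp_pos: [0.6296, -0.006, 0.0254]
eef_rot: [0.001, 0.684, 0.729, 0.001]
wrist_force: [-7.9, 0.3, 21.6]
opening: 0.752
gripper_force: 69.2
```

move_arm(moves=[[[0,0,0,0],[0,0,0,0],[0,0,0,0],[0,0,0,0],[0,0,0,0],[0,0,-10,0],[0,0,-40,0],[0,0,-80,0],[0,0,-110,0],[0,0,-110,0],[0,0,-110,0]]], claw=85.4)

```text
time_s: 13.95
tcp_pos: [0.6294, -0.0061, 0.1347]
eef_rot: [0.001, 0.684, 0.729, 0.001]
wrist_force: [-0.5, 0.0, -0.3]
opening: 1.001
gripper_force: 0.0
```

```bash
python3 go.py 476 -427 120 75
```

```text
t 13.95 tcp [629.4  -6.1 134.7] yaw 93.7 tilt 0.09 F [-0.5  0.  -0.3] open 85.4 g 0.0
[476.0, -427.0, 120.0, 75.0] (array([-410.2, -180.2,   14.5]), np.float64(18.7))
```

move_arm(moves=[[[-46,-20,0,0],[-92,-40,0,5],[-138,-60,0,10],[-184,-80,0,15],[-230,-100,5,18.7],[-276,-120,5,18.7],[-322,-140,5,18.7],[-368,-160,5,18.7],[-410,-180,14,18.7],[-410,-180,14,18.7],[-410,-180,40,18.7],[-410,-180,70,18.7],[-410,-180,70,18.7],[-410,-180,70,18.7]]], claw=45)

```text
time_s: 15.35
tcp_pos: [0.4754, -0.426, 0.0636]
eef_rot: [-0.001, 0.793, 0.609, -0.0]
wrist_force: [0.5, -0.5, 0.4]
opening: 0.528
gripper_force: 0.0
```

```bash
python3 go.py 476 -427 2.5 75
python3 - <<'E'
from h import *
c=cam("top");m=mask(c,[20,60,120],[30,255,255],(190,145,240,195));print(meas(c,m,.04));
f=c["frame"];cv2.imwrite("pics/t3.png",cv2.resize(f[140:256,120:420],None,fx=2.6,fy=2.6)[:,:,::-1])
c=cam("scene");m=mask(c,[0,110,80],[10,255,255],(330,240,380,285))
if m is not None: print("stick by scene",meas(c,m,.006))
E
```

```text
t 15.35 tcp [ 475.4 -426.    63.6] yaw 75.0 tilt 0.11 F [ 0.5 -0.5  0.4] open 45.1 g 0.0
[476.0, -427.0, 2.5, 75.0] (array([-0.9,  1. , 61.1]), np.float64(0.0))
{'cen': array([628.3,  -6.2]), 'rc': array([628.3,  -5. ]), 'size': array([69.1, 65.7]), 'ang': 1.2, 'n': 622}
stick by scene {'cen': array([ 474.6, -422.2]), 'rc': array([ 475. , -422.2]), 'size': array([40.6, 21.6]), 'ang': 75.1, 'n': 139}
```

View pics/t3.png

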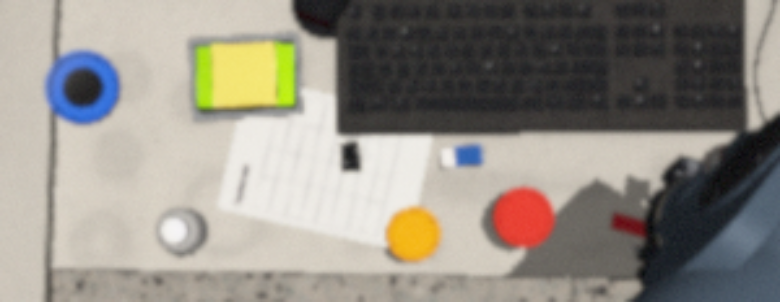

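The pad lies centred on the case at (246,74), and the scene camera agrees on the stick. Next I grasp it.

move_arm(moves=[[[-1,1,30,0],[-1,1,48,0],[-1,1,57,0],[-1,1,60,0],[-1,1,60.5,0],[-1,1,60.5,0]]])

```text
time_s: 16.05
tcp_pos: [0.477, -0.4285, 0.0044]
eef_rot: [0.001, 0.793, 0.609, 0.0]
wrist_force: [-0.3, 0.2, 0.7]
opening: 0.527
gripper_force: 0.0
```

move_arm(moves=[[[0,0,0,0],[0,0,0,0],[0,0,0,0],[0,0,0,0],[0,0,0,0],[0,0,0,0],[0,0,0,0],[0,0,-5,0],[0,0,-20,0],[0,0,-50,0],[0,0,-90,0],[0,0,-120,0],[0,0,-120,0],[0,0,-120,0]]], claw=5)

```text
time_s: 17.45
tcp_pos: [0.4767, -0.4282, 0.1239]
eef_rot: [0.001, 0.793, 0.609, 0.0]
wrist_force: [-0.8, 0.6, -0.5]
opening: 0.178
gripper_force: 58.7
```

```bash
python3 go.py 628.5 -5.8 120 92
python3 - <<'E'
from h import *
c=cam("scene");a=c["frame"][120:300,280:480];cv2.imwrite("pics/s4.png",cv2.resize(a,None,fx=3,fy=3)[:,:,::-1])
E
```

```text
t 17.45 tcp [ 476.7 -428.2  123.9] yaw 75.0 tilt 0.07 F [-0.8  0.6 -0.5] open 15.2 g 58.66770923137665
[628.5, -5.8, 120.0, 92.0] (array([447.3,  37.1,   3.7]), np.float64(-17.0))
```

View pics/s4.png

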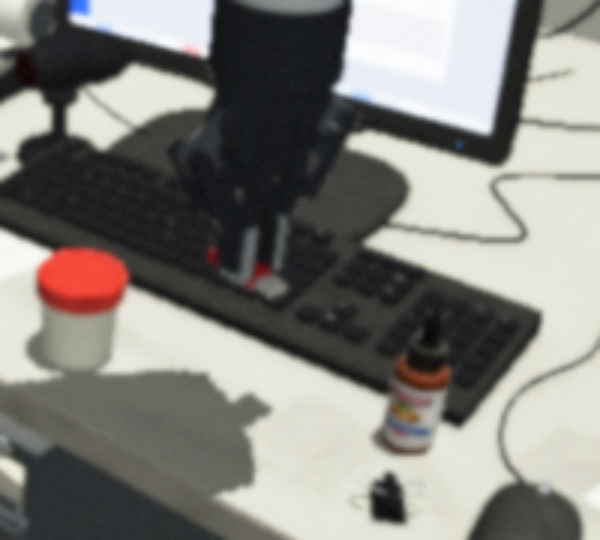

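The stick is held level across its middle, plug toward (270,285) in the crop.

move_arm(moves=[[[45,4,0,0],[90,8,0,0],[135,12,0,-5],[180,16,0,-10],[225,20,0,-15],[270,24,0,-17],[315,28,0,-17],[360,32,0,-17],[405,36,0,-17],[435,37,0,-17],[447,37,0,-17],[447,37,0,-17],[447,37,40,-17],[447,37,60,-17],[447,37,70,-17],[447,37,74,-17],[447,37,74,-17],[447,37,74,-17],[447,37,74,-17]]])

```text
time_s: 19.4
tcp_pos: [0.6286, -0.006, 0.0504]
eef_rot: [0.001, 0.695, 0.719, 0.001]
wrist_force: [0.1, -0.1, -0.8]
opening: 0.178
gripper_force: 58.7
```

```bash
python3 go.py 628.5 -5.8 44 92
```

```text
t 19.4 tcp [628.6  -6.   50.4] yaw 92.0 tilt 0.09 F [ 0.1 -0.1 -0.8] open 15.2 g 58.72519791126251
[628.5, -5.8, 44.0, 92.0] (array([ 0.2, -0.1,  6.4]), np.float64(-0.0))
```

move_arm(moves=[[[0,0,3,0],[0,0,5,0],[0,0,6.5,0],[0,0,7,0],[0,0,7,0]]])

```text
time_s: 19.9
tcp_pos: [0.6283, -0.0058, 0.0443]
eef_rot: [0.001, 0.695, 0.719, 0.001]
wrist_force: [-11.0, -0.4, 28.4]
opening: 0.178
gripper_force: 62.3
```

```bash
python3 go.py 628.5 -5.8 44 92
```

```text
t 19.9 tcp [628.3  -5.8  44.3] yaw 92.0 tilt 0.1 F [-11.   -0.4  28.4] open 15.2 g 62.3209011554718
[628.5, -5.8, 44.0, 92.0] (array([0. , 0.2, 0.3]), np.float64(-0.0))
```

move_arm(moves=[[[0,0,-1,0],[0,0,-1,0]]])

```text
time_s: 20.1
tcp_pos: [0.6282, -0.0058, 0.0444]
eef_rot: [0.0, 0.695, 0.719, 0.0]
wrist_force: [-5.0, -0.4, 15.5]
opening: 0.183
gripper_force: 60.7
```

move_arm(moves=[[[0,0,0,0],[0,0,0,0],[0,0,0,0],[0,0,0,0],[0,0,0,0],[0,0,-10,0],[0,0,-40,0],[0,0,-80,0],[0,0,-110,0],[0,0,-110,0],[0,0,-110,0]]], claw=50)

```text
time_s: 21.2
tcp_pos: [0.6284, -0.0059, 0.1542]
eef_rot: [0.001, 0.695, 0.719, 0.001]
wrist_force: [0.3, 0.6, -1.1]
opening: 0.588
gripper_force: 0.0
```

```bash
python3 go.py 483.6 -296.3 150 90
```

```text
t 21.2 tcp [628.4  -5.9 154.2] yaw 92.0 tilt 0.09 F [ 0.3  0.6 -1.1] open 50.2 g 0.0
[483.6, -296.3, 150.0, 90.0] (array([-285.2, -154.8,    4. ]), np.float64(2.0))
```

move_arm(moves=[[[-42,-22,0,0],[-84,-44,0,1],[-126,-66,0,2],[-168,-88,0,2],[-210,-110,0,2],[-252,-132,0,2],[-285,-155,4,2],[-285,-155,4,2],[-285,-155,20,2],[-285,-155,40,2],[-285,-155,40,2],[-285,-155,40,2]]], claw=85.4)

```text
time_s: 22.4
tcp_pos: [0.4827, -0.2954, 0.113]
eef_rot: [-0.001, 0.707, 0.707, -0.0]
wrist_force: [0.2, -0.1, -0.4]
opening: 0.999
gripper_force: 0.0
```

```bash
python3 go.py 483.6 -296.3 34 90
python3 - <<'E'
from h import *
c=cam("top");m=mask(c,[0,110,80],[10,255,255],(190,145,240,195));print(meas(c,m,.048))
f=c["frame"];cv2.imwrite("pics/t4.png",cv2.resize(f[140:256,120:420],None,fx=2.6,fy=2.6)[:,:,::-1])
E
```

```text
t 22.4 tcp [ 482.7 -295.4  113. ] yaw 90.0 tilt 0.09 F [ 0.2 -0.1 -0.4] open 85.4 g 0.0
[483.6, -296.3, 34.0, 90.0] (array([-1.,  1., 79.]), np.float64(0.0))
{'cen': array([627. ,   2.2]), 'rc': array([627.1,   2.5]), 'size': array([32.6, 13.7]), 'ang': -89.0, 'n': 77}
```

View pics/t4.png

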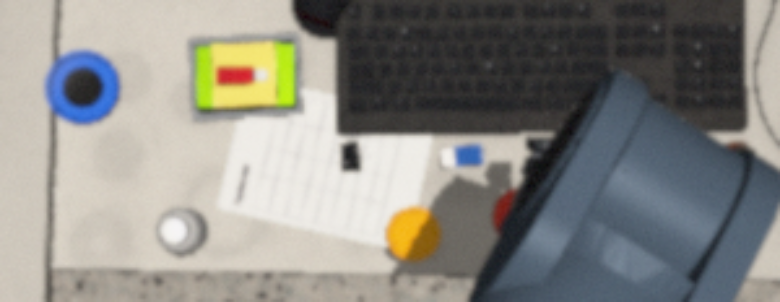

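The stick lies centred on the pad at (243,76). Next is the red cup.

move_arm(moves=[[[-1,1,40,0],[-1,1,60,0],[-1,1,72,0],[-1,1,77,0],[-1,1,78,0],[-1,1,78,0],[-1,1,78,0]]])

```text
time_s: 23.15
tcp_pos: [0.4845, -0.2974, 0.0363]
eef_rot: [0.001, 0.707, 0.707, 0.0]
wrist_force: [-0.7, -0.6, -0.5]
opening: 0.997
gripper_force: 0.0
```

move_arm(moves=[[[0,0,0,0],[0,0,0,0],[0,0,0,0],[0,0,0,0],[0,0,0,0],[0,0,0,0],[0,0,0,0],[0,0,-5,0],[0,0,-20,0],[0,0,-50,0],[0,0,-90,0],[0,0,-130,0],[0,0,-150,0],[0,0,-150,0],[0,0,-150,0]]], claw=40)

```text
time_s: 24.65
tcp_pos: [0.484, -0.2971, 0.1852]
eef_rot: [0.0, 0.707, 0.707, 0.0]
wrist_force: [-0.6, 0.1, -1.8]
opening: 0.699
gripper_force: 64.7
```

```bash
python3 go.py 616.2 168.4 185 90
python3 - <<'E'
from h import *
c=cam("scene");a=c["frame"][20:300,180:400];cv2.imwrite("pics/s5.png",cv2.resize(a,None,fx=2,fy=2)[:,:,::-1])
E
```

```text
t 24.65 tcp [ 484.  -297.1  185.2] yaw 90.0 tilt 0.02 F [-0.6  0.1 -1.8] open 59.7 g 64.67881870659767
[616.2, 168.4, 185.0, 90.0] (array([4.655e+02, 1.321e+02, 2.000e-01]), np.float64(-0.0))
```

View pics/s5.png

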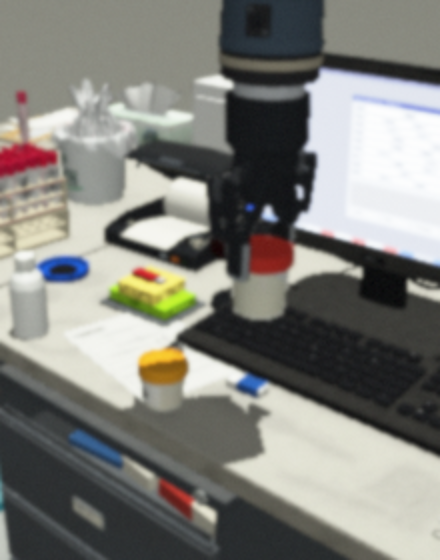

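The red cup hangs upright by its lid. Carry it to the stand.

move_arm(moves=[[[45,12,0,0],[90,25,0,0],[135,38,0,0],[180,51,0,0],[225,64,0,0],[270,77,0,0],[315,90,0,0],[360,103,0,0],[405,116,0,0],[440,127,0,0],[460,132,0,0],[465,132,0,0],[465,132,0,0],[465,132,40,0],[465,132,80,0],[465,132,100,0],[465,132,110,0],[465,132,110,0],[465,132,110,0]]])

```text
time_s: 26.6
tcp_pos: [0.6166, 0.1675, 0.0765]
eef_rot: [0.0, 0.707, 0.707, 0.001]
wrist_force: [-0.1, -0.4, -0.1]
opening: 0.696
gripper_force: 64.7
```

```bash
python3 go.py 616.2 167.7 40 90;python3 - <<'E'
from h import *
c=cam("scene");a=c["frame"][60:260,120:280];cv2.imwrite("pics/s6.png",cv2.resize(a,None,fx=3,fy=3)[:,:,::-1])
E
```

```text
t 26.6 tcp [616.6 167.5  76.5] yaw 89.9 tilt 0.07 F [-0.1 -0.4 -0.1] open 59.4 g 64.71244118409231
[616.2, 167.7, 40.0, 90.0] (array([ 0.2, -0.5, 36.5]), np.float64(-0.1))
```

View pics/s6.png

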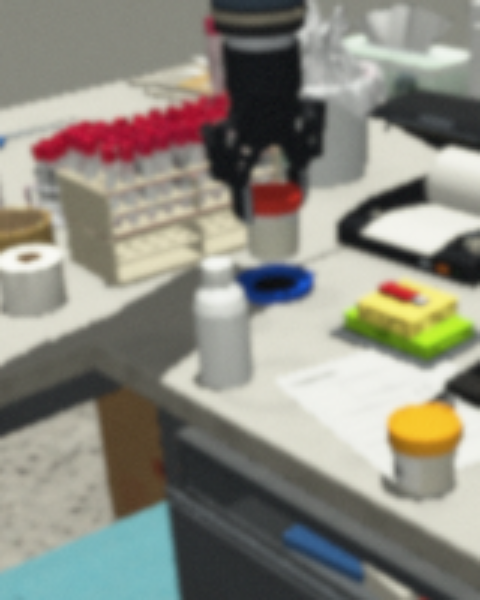

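The cup hangs above the stand, clear of the rack and bottle. Lower it.

move_arm(moves=[[[0,0,15,0],[0,0,25,0],[0,0,31,0],[0,0,34,0],[0,0,35.5,0],[0,0,36.5,0],[0,0,36.5,0],[0,0,36.5,0]]])

```text
time_s: 27.45
tcp_pos: [0.6161, 0.1681, 0.0412]
eef_rot: [0.0, 0.707, 0.707, 0.001]
wrist_force: [-14.1, -2.8, 29.4]
opening: 0.696
gripper_force: 68.1
```

```bash
python3 go.py 616.2 167.7 40 90
```

```text
t 27.45 tcp [616.1 168.1  41.2] yaw 90.0 tilt 0.07 F [-14.1  -2.8  29.4] open 59.4 g 68.07918491482269
[616.2, 167.7, 40.0, 90.0] (array([-0.4,  0.1,  1.2]), np.float64(-0.0))
```

move_arm(moves=[[[0,0,-1,0],[0,0,-1,0]]])

```text
time_s: 27.65
tcp_pos: [0.6164, 0.1681, 0.0413]
eef_rot: [0.0, 0.707, 0.707, 0.001]
wrist_force: [-6.3, -0.4, 12.9]
opening: 0.695
gripper_force: 66.3
```

move_arm(moves=[[[0,0,0,0],[0,0,0,0],[0,0,0,0],[0,0,0,0],[0,0,0,0],[0,0,-10,0],[0,0,-30,0],[0,0,-70,0],[0,0,-110,0],[0,0,-130,0],[0,0,-130,0]]], claw=85.4)

```text
time_s: 28.75
tcp_pos: [0.6177, 0.1683, 0.1741]
eef_rot: [0.001, 0.707, 0.707, 0.003]
wrist_force: [-0.4, 0.5, -0.6]
opening: 1.003
gripper_force: 0.0
```

```bash
python3 go.py 464.2 -185.4 150 90
```

```text
t 28.75 tcp [617.7 168.3 174.1] yaw 90.0 tilt 0.33 F [-0.4  0.5 -0.6] open 85.7 g 0.0
[464.2, -185.4, 150.0, 90.0] (array([-353.8, -153.5,   22.7]), np.float64(-0.0))
```

move_arm(moves=[[[-44,-19,0,0],[-88,-38,0,0],[-132,-57,0,0],[-176,-76,0,0],[-220,-95,0,0],[-264,-114,0,0],[-308,-133,0,0],[-345,-150,0,0],[-354,-153,0,0],[-354,-153,30,0],[-354,-153,70,0],[-354,-153,80,0],[-354,-153,80,0],[-354,-153,80,0]]])

```text
time_s: 30.15
tcp_pos: [0.4637, -0.186, 0.0911]
eef_rot: [0.0, 0.707, 0.707, 0.0]
wrist_force: [0.1, -0.1, 0.8]
opening: 1.0
gripper_force: 0.0
```

```bash
python3 go.py 464.2 -185.4 23 90
python3 - <<'E'
from h import *
c=cam("top")
m=mask(c,[0,120,80],[10,255,255],(130,150,172,195));print("red",meas(c,m,.07))
m=mask(c,*SPEC["stand"][:2],SPEC["stand"][2]);print("stand",meas(c,m,.012))
save(c,"t5.png")
c=cam("scene")
m=mask(c,[0,120,80],[10,255,255],(180,90,245,170));print("red scene",meas(c,m,.065))
E
```

```text
t 30.15 tcp [ 463.7 -186.    91.1] yaw 90.0 tilt 0.06 F [ 0.1 -0.1  0.8] open 85.4 g 0.0
[464.2, -185.4, 23.0, 90.0] (array([ 0.6,  0.5, 68.1]), np.float64(0.0))
red {'cen': array([614. , 165.9]), 'rc': array([614.8, 165.8]), 'size': array([59.4, 58.7]), 'ang': 1.9, 'n': 416}
stand {'cen': array([606.4, 149.8]), 'rc': array([607.9, 156.6]), 'size': array([75.5, 47.4]), 'ang': -33.7, 'n': 150}
red scene {'cen': array([815.2, 514.4]), 'rc': array([823.1, 511.4]), 'size': array([200.6, 103.9]), 'ang': 53.9, 'n': 306}
```

Red cup sits within about 3 mm of the stand centre. Grasp the orange cup.

move_arm(moves=[[[0,0,35,0],[0,0,55,0],[0,0,63,0],[0,0,66,0],[0,0,67,0],[0,0,67,0],[0,0,67,0]]])

```text
time_s: 30.95
tcp_pos: [0.4636, -0.1863, 0.0237]
eef_rot: [0.001, 0.707, 0.707, 0.0]
wrist_force: [-0.0, -0.2, -0.8]
opening: 0.999
gripper_force: 0.0
```

move_arm(moves=[[[0,0,0,0],[0,0,0,0],[0,0,0,0],[0,0,0,0],[0,0,0,0],[0,0,0,0],[0,0,0,0],[0,0,-5,0],[0,0,-20,0],[0,0,-50,0],[0,0,-90,0],[0,0,-130,0],[0,0,-165,0],[0,0,-165,0],[0,0,-165,0]]], claw=40)

```text
time_s: 32.45
tcp_pos: [0.4633, -0.1861, 0.1882]
eef_rot: [0.001, 0.707, 0.707, 0.0]
wrist_force: [0.0, -0.5, -0.5]
opening: 0.641
gripper_force: 63.4
```

```bash
python3 go.py 615.5 167 190 90
python3 - <<'E'
from h import *
c=cam("scene");a=c["frame"][20:240,140:360];cv2.imwrite("pics/s7.png",cv2.resize(a,None,fx=2.5,fy=2.5)[:,:,::-1])
E
```

```text
t 32.45 tcp [ 463.3 -186.1  188.2] yaw 90.0 tilt 0.07 F [ 0.  -0.5 -0.5] open 54.8 g 63.38425533816917
[615.5, 167.0, 190.0, 90.0] (array([353.2, 152.1,  -1.8]), np.float64(-0.0))
```

View pics/s7.png

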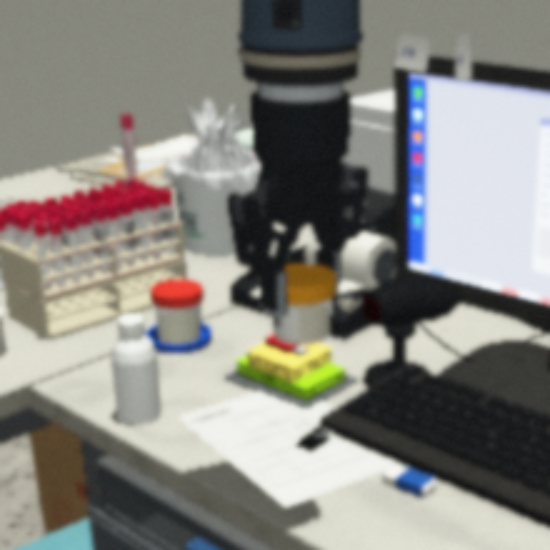

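The red cup stands upright in the stand and the orange cup is held level.

move_arm(moves=[[[44,19,0,0],[88,38,0,0],[132,57,0,0],[176,76,0,0],[220,95,0,0],[264,114,0,0],[308,133,0,0],[340,147,0,0],[353,152,0,0],[353,152,0,0],[353,152,0,0],[353,152,30,0],[353,152,55,0],[353,152,70,0],[353,152,80,0],[353,152,80,0],[353,152,80,0]]])

```text
time_s: 34.2
tcp_pos: [0.6153, 0.1664, 0.1086]
eef_rot: [0.0, 0.707, 0.707, 0.0]
wrist_force: [-0.8, 0.2, -0.2]
opening: 0.641
gripper_force: 63.4
```

```bash
python3 go.py 615.5 166.4 93.5 90
```

```text
t 34.2 tcp [615.3 166.4 108.6] yaw 89.9 tilt 0.04 F [-0.8  0.2 -0.2] open 54.8 g 63.4084596708999
[615.5, 166.4, 93.5, 90.0] (array([ 0. ,  0.2, 15.1]), np.float64(-0.1))
```

move_arm(moves=[[[0,0,6,0],[0,0,10,0],[0,0,12.5,0],[0,0,14,0],[0,0,14.5,0],[0,0,14.5,0],[0,0,14.5,0]]])

```text
time_s: 34.9
tcp_pos: [0.6152, 0.167, 0.0937]
eef_rot: [0.0, 0.707, 0.707, 0.0]
wrist_force: [-1.1, -0.0, 6.6]
opening: 0.642
gripper_force: 63.9
```

Light contact (6.6 N) at the expected height, so release and lift away.

move_arm(moves=[[[0,0,0,0],[0,0,0,0],[0,0,0,0],[0,0,0,0],[0,0,0,0],[0,0,-5,0],[0,0,-20,0],[0,0,-50,0],[0,0,-90,0],[0,0,-120,0],[-40,-40,-120,0],[-80,-80,-120,0],[-120,-120,-120,0],[-160,-160,-120,0],[-200,-190,-120,0],[-250,-200,-120,0],[-290,-200,-120,0],[-290,-200,-120,0],[-290,-200,-120,0]]], claw=85.4)

```text
time_s: 36.8
tcp_pos: [0.4146, -0.1249, 0.2138]
eef_rot: [0.0, 0.708, 0.706, 0.0]
wrist_force: [1.0, -0.1, -0.1]
opening: 1.001
gripper_force: 0.0
```

```bash
python3 go.py
python3 - <<'E'
from h import *
c=cam("top")
for n,lo,hi,roi,z in [("orange",[10,120,120],[24,255,255],(125,145,178,200),.123),("case",[28,120,80],[45,255,255],None,.022),("pad",[20,60,120],[30,255,255],(190,145,240,195),.04),("stick",[0,110,80],[10,255,255],(190,145,240,195),.048),("bottle",[0,0,218],[180,12,255],(178,215,205,245),.11)]:
    m=mask(c,lo,hi,roi);print(n,None if m is None else meas(c,m,z))
s=cam("scene")
a=cv2.resize(c["frame"][140:256,120:270],None,fx=3,fy=3);b=cv2.resize(s["frame"][90:206,140:290],None,fx=3,fy=3)
cv2.imwrite("pics/f.png",cv2.resize(np.hstack([a,b]),(800,309))[:,:,::-1])
E
```

```text
t 36.8 tcp [ 414.6 -124.9  213.8] yaw 89.8 tilt 0.04 F [ 1.  -0.1 -0.1] open 85.5 g 0.0
orange {'cen': array([613.3, 165.6]), 'rc': array([613.8, 165.6]), 'size': array([56.8, 54. ]), 'ang': 46.6, 'n': 402}
case {'cen': array([632.3, -47.3]), 'rc': array([632.8, -47.9]), 'size': array([67.1, 22.2]), 'ang': 1.2, 'n': 203}
pad {'cen': array([628.8,  -7.4]), 'rc': array([628.3,  -5. ]), 'size': array([69.1, 65.7]), 'ang': 1.2, 'n': 481}
stick {'cen': array([626.9,   2. ]), 'rc': array([627.1,   1.1]), 'size': array([35.3, 13.7]), 'ang': -89.0, 'n': 78}
bottle {'cen': array([464.5,  54.2]), 'rc': array([464.6,  53.8]), 'size': array([20. , 19.8]), 'ang': 46.2, 'n': 61}
```

View pics/f.png

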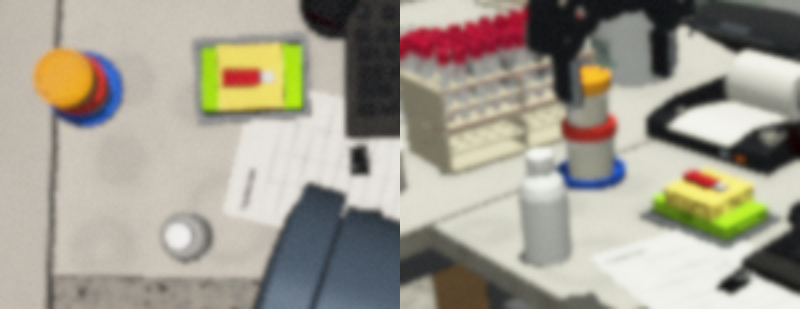

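Both stacks stand upright and centred: the cups at (65,80)/(590,130) and the case, pad and stick at (250,77)/(705,200). The orange lid is within about 1 mm of the red one, the bottle has not moved, and the arm is clear.

```bash
python3 -c "
from station import env
print(env.sign_off())"
```

```text
the job is handed in; nothing more can be done
None
```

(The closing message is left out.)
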